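# Snap the handle onto the polishing block

### The job

Pick up the yellow handle and snap it onto the grey polishing block in the sprung nest: set its two windows over the two orange hooks and press it straight down until both sides have clicked and it sits flush on the block, then let go. Press firmly but do not force it (it needs roughly 9 to 16 N; more than 30 N cracks it), and leave the pen pot, tape dispenser and jar where they are.

Things in the scene. Friction and masses are not known exactly. Their poses are not given: they have to be found in the camera images.
- handle_grip (a point): Yellow handle, 150 g, upright on the bench: plate 89 x 36 x 8 mm (long in x) with a grip bar on its middle, 44 mm long (x), 14 mm thick (y), 8 to 45 mm above the underside; pinch it across the 14 mm. This point: in the grip bar on the centre line, 31 mm above the plate's underside; x along the plate, z up. Both ends are alike; either way round fits.
- handle_end_a (a point): Underside of the handle's round end bar (8 mm thick), 40.7 mm from the plate's centre along +x, 31 mm below the grip point. Inside of each end bar is a window through the plate, 12.7 mm (x) by 20 mm (y).
- handle_end_b (a point): The same at the handle's other end (-x).
- block_seat (a point): Centre of the flat top of the grey polishing block (118 x 64 mm), some 66 mm above the bench; moves with the block. x along the line of the two hooks, z up. The plate's underside comes to rest on it: seated, both handle ends are level with this point; until it clicks they stand several mm proud.
- hook_a_root (a point): Foot of one orange spring hook, on the block's top 33.5 mm from the seat's centre along +x. The hook is 14 mm wide (y), its stem 5 mm thick, 18 mm tall above the seat, with a sloped nose pointing outward 3.5 mm. The end bar pushes the hook inward on the way down; the nose clicks over the bar in the last 6 mm. The window leaves 3 mm each side of the hook.
- hook_b_root (a point): The same for the other hook (-x).
- nest: Aluminium frame 150 x 96 x 46 mm fixed to the bench; origin at the centre of its underside, x along the hooks. In it the block floats on springs: it sinks under the push, 10 mm and more before the hooks click, and meets a hard stop at about 18 N, 24 mm down. The push that clicks the hooks varies from 9 to 16 N, so go by feel. It rises again when relieved.
- pen_pot: Red pot of pens, 72 mm wide, 140 mm high with the pens; origin at the centre of its foot. Not to be disturbed.
- tape_dispenser: Blue tape dispenser 150 x 60 x 92 mm; origin under its centre. Not to be disturbed.
- ball_jar: Closed jar of steel balls, grey with blue cap, 68 mm wide, 59 mm high; origin under its centre. Not to be disturbed.
There are look-alikes about, which are no part of the job. Of the things shaped like the part that bears handle_grip, the yellow one is meant.

How it is judged (in metres and radians):
On the way, in this order (a step that is already met when the one before it is completed fails the run):
1. the handle is lifted clear of the bench (height (world z) of handle_grip above 0.1 m), for 0.1 s.
2. both ends of the handle are snapped down flush on the block (z of each of handle_end_a, handle_end_b in the frame of block_seat below 0.002 m and horizontal distance between handle_grip and block_seat below 0.005 m), for 0.1 s.
At the end, for the whole second after the job is handed in: Both ends of the handle lie within 2 mm of flush on the block's seat, the handle is centred on the block within 5 mm and lined up with the hooks within 0.2 rad; pen pot, tape dispenser and jar are within 30 mm of where they started (all of step 2 and angle between the x axis of handle_grip and the x axis of block_seat, either way round below 0.2 rad and distance of each of pen_pot, tape_dispenser, ball_jar from where it was at the start of the episode below 0.03 m); the robot touches nothing.
It fails at once if the handle is forced with more than 30 N while the block is down on its hard stop (the knock of the click itself does not count) (contact force between handle and nest above 30 N and z of block_seat in the frame of nest below 0.044 m).
It fails at once if the pen pot, tape dispenser or jar is pushed more than 30 mm (distance of any of pen_pot, tape_dispenser, ball_jar from where it was at the start of the episode above 0.03 m).
It also fails if it takes over 61 s, if anything falls off the work surface, if the arm or the gripper's body presses on something with over 40 N, if the wrist force passes 120 N, or if a joint passes its speed limit or range.

### The arm

A 6-joint arm with a two-finger parallel gripper is mounted at the origin on the work surface. World frame = base frame: x ahead of the robot, y to its left, z up, the work surface at z = 0. Lengths are in m, angles in degrees, forces in N, time in s.
With the tool pointing down it reaches from about 0.325 to 0.85 m from the base axis. Payload 15.5 kg.
Tool frame: the origin (TCP) lies on the mounting face of the last link; the fingertips stand 191 mm ahead of it and the grasp point (between the pads) lies ctrl.grip_point_offset ahead of it (ctrl.grip_point_offset is the distance from the TCP to the grasp point, in m); z points along the fingers, y is the direction in which the jaws open and shut (so a half turn about z gives the same grasp; the last joint's range is limited). The gripper opens to 91 mm and grips with 3 to 60 N. Pads are 32 mm wide; open, the fingers measure 118 mm over their backs; the gripper's body (76 mm by 178 mm) begins 60 mm behind the grasp point.
Start: joints at [64.773, 28.281, 77.091, -0, 74.628, -5.472], TCP at [0.211, 0.588, 0.405] pointing down, gripper open.
Joint ranges: [-166.48, 166.48], [-47.26, 123.95], [12.59, 153.08], [-70.14, 250.14], [6.76, 159.57], [-176.63, 176.63]. Speed limits (degrees/s): [108.29, 108.29, 147.25, 172.46, 172.46, 172.46].

### API

Orientations are given as a 3x3 rotation matrix whose columns are the frame's x, y, z axes.
In Python, from bench import status, grab_frame, calibration, job, ctrl gives the robot as it stands.
- The arm moves only by the tool play_rows, never from a script. Its arguments are lists of equal length, an entry for each row: "slide": the shift along the tool's x, y, z in cm, a list of three; "rot": the turn, a rotation vector about the tool's x, y, z in rad, a list of three. A call has exactly 5 rows; each row is the pose to reach, as a shift and turn from the pose commanded when the call began, along the tool's axes at that moment; what a row does not reach only later rows make up. A row lasts 1/10 s, in which the tool goes at most 50 mm and 8.59 degrees, less where a joint would pass 70% of its speed; a pose out of reach is approached as far as the arm can. A call with a gripper value outside its range is refused whole. "gripper" is the finger opening in cm, from 0 to 9.12, set as the call begins (left out, the last holds). The fingers move at their own pace and stop on an object; "newtons" is the grip in N (left out, the last holds). Time passes only in rows, so rows that repeat a pose let the fingers close, or fill a call up. It gives the time, the measured TCP pose, the force and the opening at its end, in the units of the state.
- status.get_state(): the state, without advancing time (a new reading comes with each control period).
- grab_frame(name): name is "scene" or "top"; returns (picture, depth): 420x560x3 uint8, red, green, blue; 420x560 float32, m along the optical axis (not along the pixel's ray), 0 where there is no reading.
- calibration(name): a dict with "fx", "fy", "cx", "cy" (pixels), "extrinsics" (4x4, takes a point from camera to world coordinates). Camera axes: x right, y down, z forward; pixel columns grow to the right and rows downward; lengths in m; the calibration is good to about 2 mm. A picture is of the moment at which its call begins. calibration takes no time and is no camera call.
- job.job_done(): hands the job in, once; it reports no verdict.
The state is a dict: "time_s": time; "joint_positions": joint angles; "qvel": joint speeds; "effort": joint torques, N m; "tcp_pos": TCP position; "orientation": TCP orientation; "wrist_force": force on the tool from outside, world axes, zero at the start; "moment": the same for the moment, N m; "width": opening from 0.0 (shut) to 1.0 (fully open).
Only numpy, scipy, OpenCV 4.12 (cv2) and the standard library are available. Lean on these libraries where they do the work, as an engineer would, in place of code of your own. Each camera call takes 0.05 s, during which the arm holds its last target. There are 200 camera calls.

## Working session

There is one attempt and no reset: what is moved stays moved. The work goes in short steps, Python scripts to look and compute and a tool call to move; the robot and the scene stay as the last step left them, time stands still between calls to the robot, and variables do not carry over. Pictures are saved under pics/ and viewed, on a budget of 10 in all, crops included, one or two more only if the job needs it, and the job is handed in when it is done.

Besides the shell and the picture viewer there is one more tool, called after "Emit:" by a JSON object that holds its "fn" and its "kwargs", one argument or row to a line. play_rows: Moves the arm, as the interface text tells. Its arguments: {"type":"object","properties":{"slide":{"type":"array"},"rot":{"type":"array"},"gripper":{"type":"number"},"newtons":{"type":"number"}},"required":["slide","rot"]}

```bash
mkdir -p pics; cat > h.py <<'E'
import numpy as np,cv2
from bench import status,grab_frame,calibration,job,ctrl
def cloud(n):
    p,d=grab_frame(n);c=calibration(n);v,u=np.mgrid[:420,:560]
    P=np.stack([(u-c['cx'])/c['fx']*d,(v-c['cy'])/c['fy']*d,d],-1)
    E=np.array(c['extrinsics']);return p,d,P@E[:3,:3].T+E[:3,3]
E
python3 - <<'E'
from h import *
a=cloud('scene');b=cloud('top')
np.savez('f0.npz',sp=a[0],sP=a[2],sd=a[1],tp=b[0],tP=b[2],td=b[1])
cv2.imwrite('pics/s.png',a[0][...,::-1]);cv2.imwrite('pics/t.png',b[0][...,::-1])
s=status.get_state();print(s);print(ctrl.grip_point_offset)
for n in('scene','top'):print(np.round(np.array(calibration(n)['extrinsics']),3),calibration(n)['fx'])
E
```

```text
{'time_s': 0.1, 'joint_positions': array([ 6.47719575e+01,  2.83112315e+01,  7.71240751e+01,  7.41744090e-04,
        7.46274283e+01, -5.47076684e+00]), 'qvel': array([ 0.11146757, -0.11867942, -0.09863685, -0.04461125,  0.07916548,
       -0.0107001 ]), 'effort': array([ 2.71116893e-03, -8.80240846e+01, -3.82544160e+01,  7.11434917e-02,
        4.85001679e-02, -8.52063022e-05]), 'tcp_pos': array([0.21120064, 0.58809255, 0.40419585]), 'orientation': array([[-9.41131907e-01,  3.38039206e-01, -4.77975849e-04],
       [ 3.38039523e-01,  9.41131399e-01, -9.85174451e-04],
       [ 1.16810491e-04, -1.08875384e-03, -9.99999400e-01]]), 'wrist_force': array([ 0.37079893, -0.19952206,  0.28152675]), 'moment': array([-0.02892723,  0.02723149,  0.00902673]), 'width': 0.9987106773750332}
0.172
[[ 0.413  0.66  -0.627  1.55 ]
 [ 0.911 -0.295  0.29  -0.456]
 [ 0.006 -0.691 -0.723  1.17 ]
 [ 0.     0.     0.     1.   ]] 469.41006330578205
[[ 0.006 -0.994  0.109  0.5  ]
 [-1.    -0.007 -0.012 -0.013]
 [ 0.013 -0.109 -0.994  1.228]
 [ 0.     0.     0.     1.   ]] 408.910563160843
```

View pics/s.png

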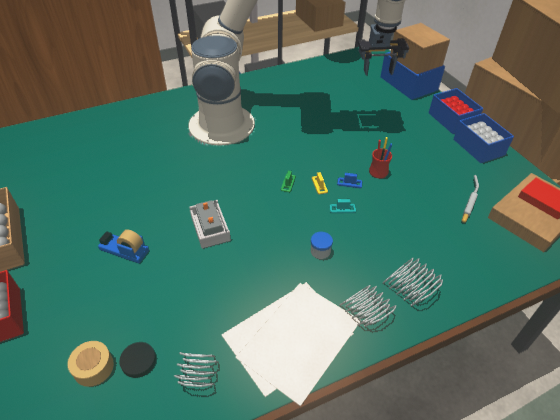

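View pics/t.png

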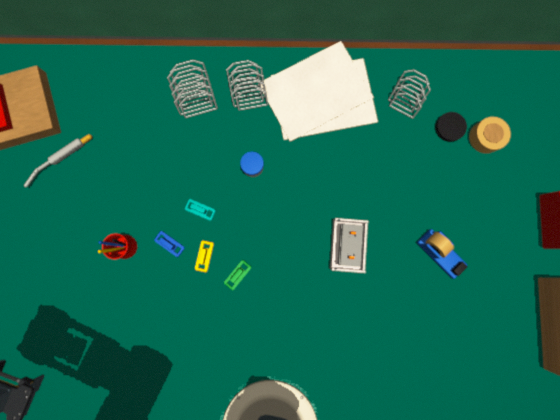

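The scene view shows the yellow handle at (320,183), the nest with orange hooks at (208,220). In the top view the handle is at (204,256) and the nest at (350,245), with its hooks at (352,234) and (351,257). The look-alikes are blue (169,243), green (237,275) and teal (200,209).

```bash
cat >> h.py <<'E'
def ray(n,uv,z):
    c=calibration(n);E=np.array(c['extrinsics']);uv=np.atleast_2d(uv)
    d=np.c_[(uv[:,0]-c['cx'])/c['fx'],(uv[:,1]-c['cy'])/c['fy'],np.ones(len(uv))]@E[:3,:3].T
    return E[:3,3]+d*((z-E[2,3])/d[:,2])[:,None]
def mask(p,lo,hi,roi):
    m=cv2.inRange(cv2.cvtColor(np.ascontiguousarray(p),cv2.COLOR_RGB2HSV),lo,hi);o=np.zeros_like(m);x0,y0,x1,y1=roi;o[y0:y1,x0:x1]=m[y0:y1,x0:x1];return o
def blobs(n,m,z,amin=4):
    out=[]
    for c in cv2.findContours(m,0,cv2.CHAIN_APPROX_NONE)[0]:
        if cv2.contourArea(c)<amin and len(c)<amin: continue
        w=ray(n,c[:,0,:].astype(float),z)[:,:2]
        (x,y),(a,b),t=cv2.minAreaRect((w*1000).astype(np.float32)); out.append((x,y,a,b,t,len(c)))
    return np.round(out,1)
def pts(P,m):
    q=P[m>0];return q
E
python3 - <<'E'
from h import *
f=np.load('f0.npz')
Y=((20,120,90),(34,255,255)); O=((5,150,120),(17,255,255))
for n,k,ry,ro in(('top','t',(185,230,225,285),(325,215,375,275)),('scene','s',(305,165,335,200),(185,195,235,250))):
    p,P=f[k+'p'],f[k+'P']
    m=mask(p,*Y,ry);print(n,'yellow',blobs(n,m,.008).tolist())
    q=P[m>0];h=np.round(q[:,2]*1000);print(np.percentile(h,[0,10,25,50,75,90,100]))
    t=q[q[:,2]>.036];print('bar',t.mean(0),len(t))
    l=q[(q[:,2]<.016)&(q[:,2]>.002)];print('plate',cv2.minAreaRect((l[:,:2]*1000).astype(np.float32)))
    m=mask(p,*O,ro)
    for z in(.084,): print('hooks',blobs(n,m,z,3).tolist())
    q=P[m>0];print(np.round(q[np.argsort(-q[:,2])][:40:4],4).tolist())
    x0,y0,x1,y1=ro;q=P[y0:y1,x0:x1].reshape(-1,3)
    for a,b in((.040,.052),(.060,.072)):
        l=q[(q[:,2]>a)&(q[:,2]<b)];print(a,len(l),cv2.minAreaRect((l[:,:2]*1000).astype(np.float32)),np.median(l[:,2]))
E
```

```text
top yellow [[489.2, 199.7, 38.7, 90.7, 78.3, 79.0]]
[  -4.      2.      6.      9.     24.75   45.   1228.  ]
bar [0.49019104 0.19770343 0.05938504] 81
plate ((489.1859436035156, 200.22145080566406), (37.65082550048828, 90.92923736572266), 77.59900665283203)
hooks [[489.1, -222.6, 5.5, 11.2, 0.3, 11.0], [556.0, -227.6, 5.6, 14.1, 0.4, 12.0]]
[[0.4892, -0.2244, 0.0891], [0.4919, -0.2222, 0.0861], [0.556, -0.2348, 0.0833], [0.5561, -0.2294, 0.0821], [0.4864, -0.2287, 0.0807], [0.4863, -0.2262, 0.0794], [0.4863, -0.2238, 0.0768]]
0.04 177 ((524.9241333007812, -225.3033905029297), (95.13504028320312, 150.81967163085938), 85.42453002929688) 0.04624894268066093
0.06 773 ((524.2228393554688, -226.31503295898438), (61.65995788574219, 118.16598510742188), 83.4389419555664) 0.06583508579572372
scene yellow [[482.4, 200.5, 39.7, 110.1, 75.8, 54.0]]
[-2.   5.   8.  12.  33.  46.4 54. ]
bar [0.49347606 0.19666169 0.04524671] 45
plate ((492.29534912109375, 198.20632934570312), (36.35821533203125, 94.31246948242188), 79.27279663085938)
hooks [[564.1, -231.3, 9.4, 20.7, 71.1, 14.0], [499.5, -227.8, 10.1, 24.8, 81.4, 15.0]]
[[0.5597, -0.2275, 0.0893], [0.5619, -0.2285, 0.0873], [0.4902, -0.2246, 0.0859], [0.561, -0.2319, 0.0833], [0.5633, -0.2297, 0.08], [0.5611, -0.2324, 0.079], [0.5603, -0.2295, 0.0722], [0.5604, -0.2363, 0.0707], [0.4877, -0.2292, 0.0669], [0.4904, -0.2303, 0.0652]]
0.04 190 ((523.4013671875, -227.77822875976562), (95.29044342041016, 155.87391662597656), 85.97948455810547) 0.045390064066694435
0.06 471 ((525.326904296875, -227.69557189941406), (62.02975082397461, 125.74493408203125), 86.13284301757812) 0.06701890439297653
```

```bash
cat > plan.py <<'E'
import sys
from h import *
from scipy.spatial.transform import Rotation as R
# grasp point x y z (m), yaw of tool y axis (deg)
x,y,z,a=map(float,sys.argv[1:5]);s=status.get_state();O=np.array(s['orientation'])
p=np.array([x,y,z+ctrl.grip_point_offset]);c,d=np.cos(np.radians(a)),np.sin(np.radians(a))
T=np.array([[-d,c,0],[c,d,0],[0,0,-1]]).astype(float)
print('t',s['time_s'],'gp',np.round(s['tcp_pos']+O[:,2]*ctrl.grip_point_offset,4),'yaw',np.degrees(np.arctan2(O[1,1],O[0,1])).round(2),'tilt',np.round(O[:2,2],4),'F',np.round(s['wrist_force'],2),'w',round(float(s['width']),3))
print('slide cm',np.round(O.T@(p-s['tcp_pos'])*100,2),'rot',np.round(R.from_matrix(O.T@T).as_rotvec(),4))
E
python3 plan.py .490 .199 .16 78
```

```text
t 0.1 gp [0.2111 0.5879 0.2322] yaw 70.24 tilt [-0.0005 -0.001 ] F [ 0.37 -0.2   0.28] w 0.999
slide cm [-39.39 -27.19   7.24] rot [-0.0011 -0.0002 -0.1354]
```

Emit:
{"fn": "play_rows", "kwargs": {
  "slide": [
    [-4,-2.7,0.7],
    [-8,-5.4,1.4],
    [-12,-8.1,2.1],
    [-16,-10.8,2.8],
    [-20,-13.5,3.5]
  ],
  "rot": [
    [0,0,-0.03],
    [0,0,-0.06],
    [0,0,-0.09],
    [0,0,-0.12],
    [0,0,-0.135]
  ],
  "gripper": 5,
  "newtons": 50
}}

```text
time_s: 0.6
tcp_pos: [0.3545, 0.3919, 0.3693]
orientation: [[-0.978, 0.207, -0.0], [0.207, 0.978, -0.0], [0.0, -0.0, -1.0]]
wrist_force: [0.3, 0.8, 0.5]
width: 0.597
```

```bash
python3 plan.py .490 .199 .11 78
```

```text
t 0.6 gp [0.3545 0.3919 0.1973] yaw 78.07 tilt [-0.0001 -0.0002] F [0.33 0.78 0.49] w 0.597
slide cm [-17.24 -16.07   8.74] rot [-0.0002 -0.0001  0.0012]
```

Emit:
{"fn": "play_rows", "kwargs": {
  "slide": [
    [-3.4,-3.2,1.7],
    [-6.8,-6.4,3.4],
    [-10.2,-9.6,5.1],
    [-13.6,-12.8,6.8],
    [-17.2,-16.1,8.7]
  ],
  "rot": [
    [0,0,0],
    [0,0,0],
    [0,0,0],
    [0,0,0],
    [0,0,0]
  ]
}}

```text
time_s: 1.1
tcp_pos: [0.488, 0.2003, 0.2829]
orientation: [[-0.978, 0.208, 0.0], [0.208, 0.978, 0.0], [-0.0, 0.0, -1.0]]
wrist_force: [0.3, 0.7, 0.1]
width: 0.547
```

```bash
python3 plan.py .490 .199 .033 78; python3 - <<'E'
from h import *
p,d=grab_frame('scene');cv2.imwrite('pics/a.png',cv2.resize(p[120:230,260:400],None,fx=5,fy=5)[...,::-1])
E
```

```text
t 1.1 gp [0.488  0.2003 0.1109] yaw 77.98 tilt [0.0001 0.    ] F [0.31 0.66 0.06] w 0.547
slide cm [-0.22 -0.09  7.79] rot [ 0.      0.     -0.0004]
```

View pics/a.png

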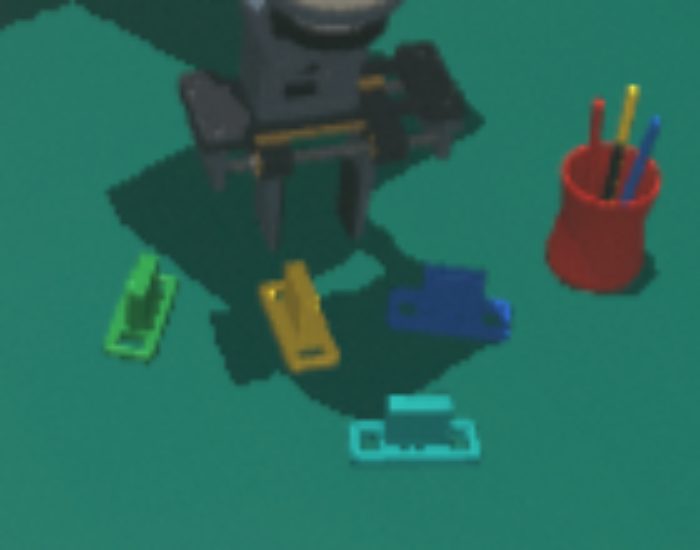

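The crop shows the open fingers straddling the yellow bar at about (297,285) in the crop. Nothing is in the way, so I'll go down.

Emit:
{"fn": "play_rows", "kwargs": {
  "slide": [
    [-0.1,0,2.5],
    [-0.1,0,5],
    [-0.1,0,6.8],
    [-0.1,0,7.7],
    [-0.1,0,7.8]
  ],
  "rot": [
    [0,0,0],
    [0,0,0],
    [0,0,0],
    [0,0,0],
    [0,0,0]
  ]
}}

```text
time_s: 1.65
tcp_pos: [0.488, 0.2019, 0.2048]
orientation: [[-0.978, 0.208, -0.002], [0.208, 0.978, -0.001], [0.002, -0.001, -1.0]]
wrist_force: [0.3, -0.1, -0.1]
width: 0.547
```

Emit:
{"fn": "play_rows", "kwargs": {
  "slide": [
    [0,0,0],
    [0,0,0],
    [0,0,0],
    [0,0,0],
    [0,0,0]
  ],
  "rot": [
    [0,0,0],
    [0,0,0],
    [0,0,0],
    [0,0,0],
    [0,0,0]
  ],
  "gripper": 0.5,
  "newtons": 55
}}

```text
time_s: 2.15
tcp_pos: [0.4883, 0.2019, 0.206]
orientation: [[-0.978, 0.208, 0.0], [0.208, 0.978, 0.0], [-0.0, 0.0, -1.0]]
wrist_force: [-0.6, 0.9, 5.2]
width: 0.149
```

Emit:
{"fn": "play_rows", "kwargs": {
  "slide": [
    [0,0,0],
    [0,0,0],
    [0,0,0],
    [0,0,0],
    [0,0,0]
  ],
  "rot": [
    [0,0,0],
    [0,0,0],
    [0,0,0],
    [0,0,0],
    [0,0,0]
  ]
}}

```text
time_s: 2.65
tcp_pos: [0.4883, 0.2019, 0.206]
orientation: [[-0.978, 0.208, 0.0], [0.208, 0.978, 0.0], [-0.0, 0.0, -1.0]]
wrist_force: [-0.7, -0.8, 6.4]
width: 0.151
```

Emit:
{"fn": "play_rows", "kwargs": {
  "slide": [
    [0,0,-1],
    [0,0,-4],
    [0,0,-8],
    [0,0,-12],
    [0,0,-14]
  ],
  "rot": [
    [0,0,0],
    [0,0,0],
    [0,0,0],
    [0,0,0],
    [0,0,0]
  ]
}}

```text
time_s: 3.15
tcp_pos: [0.4884, 0.202, 0.3494]
orientation: [[-0.978, 0.208, 0.004], [0.208, 0.978, 0.001], [-0.003, 0.002, -1.0]]
wrist_force: [0.2, 0.5, -1.7]
width: 0.148
```

```bash
python3 plan.py .5245 -.2255 .16 85; python3 - <<'E'
from h import *
for n in('scene','top'):
    p,d,P=cloud(n);m=mask(p,(20,120,60),(34,255,255),(150,60,400,300));q=P[m>0];q=q[(q[:,2]>.05)&(q[:,2]<.4)]
    print(n,len(q),q.mean(0) if len(q) else'',cv2.minAreaRect((q[:,:2]*1000).astype(np.float32)),np.percentile(q[:,2],[2,10,50,90,98]))
    if n=='scene':cv2.imwrite('pics/b.png',cv2.resize(p[90:210,260:400],None,fx=5,fy=5)[...,::-1])
E
```

```text
t 3.15 gp [0.489  0.2022 0.1774] yaw 77.98 tilt [0.0036 0.0011] F [ 0.17  0.49 -1.71] w 0.148
slide cm [-12.43 -41.06   1.7 ] rot [ 0.0016  0.0034 -0.1225]
scene 203 [0.50619883 0.22492924 0.16752896] ((515.4429321289062, 307.75439453125), (276.8127746582031, 89.38125610351562), 78.37924194335938) [0.11402439 0.14277484 0.15414868 0.19416292 0.26917329]
top 27 [0.52675157 0.18053513 0.17055145] ((521.1704711914062, 172.40443420410156), (45.08612823486328, 11.107521057128906), 62.06341552734375) [0.14754269 0.14979759 0.15330618 0.25041568 0.2948277 ]
```

View pics/b.png

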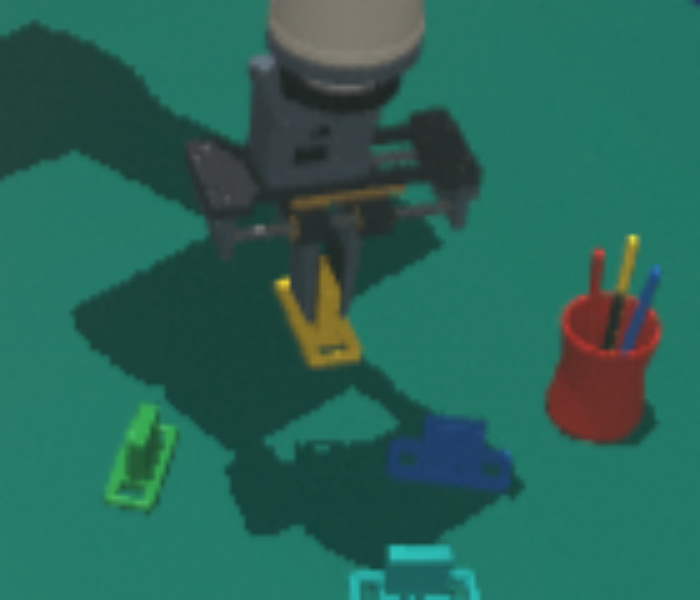

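The handle is held level between the fingers, at about (325,310) in the crop. Now to carry it over the nest.

Emit:
{"fn": "play_rows", "kwargs": {
  "slide": [
    [-1.2,-4,0],
    [-2.4,-8,0],
    [-3.7,-12,0],
    [-5,-16.5,0],
    [-6.2,-20.5,0]
  ],
  "rot": [
    [0,0,-0.02],
    [0,0,-0.05],
    [0,0,-0.07],
    [0,0,-0.1],
    [0,0,-0.122]
  ]
}}

```text
time_s: 3.75
tcp_pos: [0.5057, -0.0134, 0.3449]
orientation: [[-0.996, 0.087, -0.001], [0.087, 0.996, 0.0], [0.001, -0.0, -1.0]]
wrist_force: [1.1, 0.3, -1.4]
width: 0.148
```

```bash
python3 plan.py .5245 -.2255 .16 85
```

```text
t 3.75 gp [ 0.5054 -0.0134  0.1729] yaw 85.03 tilt [-0.0013  0.0001] F [ 1.1   0.28 -1.42] w 0.148
slide cm [ -3.71 -20.96   1.29] rot [-0.     -0.0013  0.0006]
```

Emit:
{"fn": "play_rows", "kwargs": {
  "slide": [
    [-0.8,-4.5,0],
    [-1.6,-9,0.3],
    [-2.4,-13.5,0.6],
    [-3.2,-18,1],
    [-3.7,-21,1.2]
  ],
  "rot": [
    [0,0,0],
    [0,0,0],
    [0,0,0],
    [0,0,0],
    [0,0,0]
  ]
}}

```text
time_s: 4.25
tcp_pos: [0.5242, -0.2267, 0.3325]
orientation: [[-0.996, 0.089, -0.001], [0.089, 0.996, 0.0], [0.001, 0.0, -1.0]]
wrist_force: [1.0, -0.5, -0.9]
width: 0.149
```

Emit:
{"fn": "play_rows", "kwargs": {
  "slide": [
    [0,0,0],
    [0,0,0],
    [0,0,0],
    [0,0,0],
    [0,0,0]
  ],
  "rot": [
    [0,0,0],
    [0,0,0],
    [0,0,0],
    [0,0,0],
    [0,0,0]
  ]
}}

```text
time_s: 4.75
tcp_pos: [0.5246, -0.2231, 0.3336]
orientation: [[-0.996, 0.087, -0.0], [0.087, 0.996, 0.0], [0.0, 0.0, -1.0]]
wrist_force: [0.5, 0.2, -1.6]
width: 0.15
```

```bash
python3 plan.py .5245 -.2255 .12 85; python3 - <<'E'
from h import *
for n,r in(('scene',(170,150,240,250)),('top',(320,200,380,280))):
    p,d,P=cloud(n);m=mask(p,(20,120,60),(34,255,255),r);q=P[m>0]
    l=q[(q[:,2]>.110)&(q[:,2]<.145)]
    print(n,len(q),len(l),np.round(l.mean(0),4),cv2.minAreaRect((l[:,:2]*1000).astype(np.float32)),np.percentile(q[:,2],[2,10,50,90,98]).round(3))
    x0,y0,x1,y1=r;cv2.imwrite(f'pics/c_{n}.png',cv2.resize(p[y0:y1,x0:x1],None,fx=7,fy=7,interpolation=cv2.INTER_CUBIC)[...,::-1])
a,b=cv2.imread('pics/c_scene.png'),cv2.imread('pics/c_top.png')
h=max(a.shape[0],b.shape[0]);o=np.zeros((h,a.shape[1]+b.shape[1],3),np.uint8);o[:a.shape[0],:a.shape[1]]=a;o[:b.shape[0],a.shape[1]:]=b
o=cv2.resize(o,None,fx=.8,fy=.8);print(o.shape);cv2.imwrite('pics/c.png',o)
E
```

```text
t 4.75 gp [ 0.5246 -0.2231  0.1616] yaw 85.03 tilt [-0.0001  0.0001] F [ 0.5   0.21 -1.62] w 0.15
slide cm [-0.01 -0.24  4.16] rot [ 0.0001 -0.0001  0.0006]
scene 183 109 [ 0.5495 -0.2269  0.1367] ((527.3882446289062, -224.6618194580078), (35.36726379394531, 91.0863265991211), 87.10846710205078) [0.129 0.133 0.14  0.174 0.215]
top 12 7 [ 0.4841 -0.2305  0.1357] ((484.41839599609375, -230.4223175048828), (5.365044593811035, 5.768611431121826), 43.13346481323242) [0.081 0.133 0.136 0.343 0.355]
(560, 728, 3)
```

View pics/c.png

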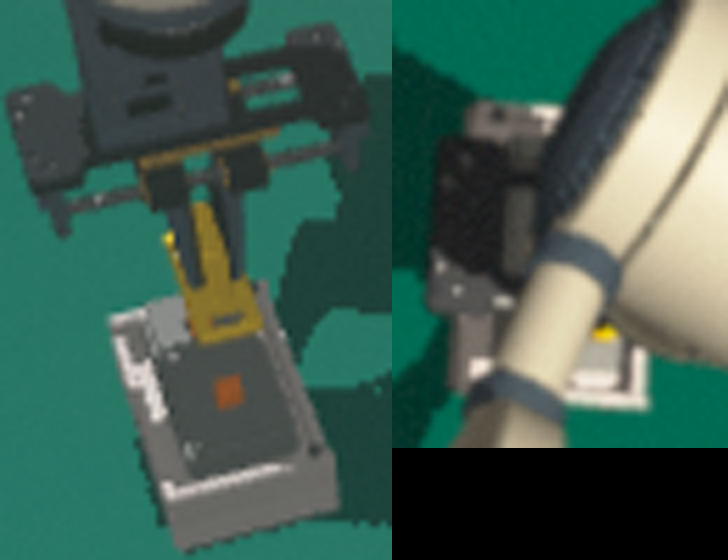

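The left crop shows the handle level above the nest, with the near hook visible at (229,392) and the far hook hidden. The top view is blocked by the arm. I'll lower to just above the hook tips and compare there, where the camera bias cancels.

Emit:
{"fn": "play_rows", "kwargs": {
  "slide": [
    [0.1,-0.1,1],
    [0.3,-0.2,2],
    [0.3,-0.25,3],
    [0.3,-0.25,3.7],
    [0.3,-0.25,3.9]
  ],
  "rot": [
    [0,0,0],
    [0,0,0],
    [0,0,-0.01],
    [0,0,-0.01],
    [0,0,-0.01]
  ]
}}

```text
time_s: 5.35
tcp_pos: [0.5212, -0.2261, 0.2933]
orientation: [[-0.997, 0.078, -0.001], [0.078, 0.997, 0.001], [0.002, 0.001, -1.0]]
wrist_force: [0.4, 0.5, -1.3]
width: 0.15
```

Emit:
{"fn": "play_rows", "kwargs": {
  "slide": [
    [0,0,0],
    [0,0,0],
    [0,0,0],
    [0,0,0],
    [0,0,0]
  ],
  "rot": [
    [0,0,0],
    [0,0,0],
    [0,0,0],
    [0,0,0],
    [0,0,0]
  ]
}}

```text
time_s: 5.85
tcp_pos: [0.5214, -0.2262, 0.2948]
orientation: [[-0.997, 0.078, 0.0], [0.078, 0.997, -0.0], [-0.0, -0.0, -1.0]]
wrist_force: [-0.3, 0.1, -1.2]
width: 0.152
```

```bash
python3 plan.py .5215 -.2258 .115 85.5; python3 - <<'E'
from h import *
r=(180,170,240,245);n='scene'
p,d,P=cloud(n);m=mask(p,(20,120,60),(34,255,255),r);q=P[m>0]
l=q[(q[:,2]>.080)&(q[:,2]<.108)]
print('plate',len(l),cv2.minAreaRect((l[:,:2]*1000).astype(np.float32)),np.percentile(q[:,2],[2,10,50,90]).round(3))
f=np.load('f0.npz')
for nm,pp in(('now',p),('f0',f['sp'])):
    m=mask(pp,(3,130,80),(17,255,255),r);
    for c in cv2.findContours(m,0,2)[0]:
        if len(c)>3: M=cv2.boundingRect(c);print(nm,'orange px',M,'at z.084',ray(n,[M[0]+M[2]/2-.5,M[1]+.5],.084).round(4))
x0,y0,x1,y1=r;cv2.imwrite('pics/d.png',cv2.resize(p[y0:y1,x0:x1],None,fx=8,fy=8,interpolation=cv2.INTER_CUBIC)[...,::-1])
E
```

```text
t 5.85 gp [ 0.5215 -0.2263  0.1228] yaw 85.54 tilt [ 0.0004 -0.0003] F [-0.32  0.14 -1.21] w 0.152
slide cm [-0.    0.04  0.78] rot [-0.0002  0.0004  0.0008]
plate 104 ((527.0159912109375, -226.5076904296875), (35.025142669677734, 85.3841781616211), 85.56503295898438) [0.09  0.095 0.101 0.136]
now orange px (209, 218, 4, 5) at z.084 [[ 0.5603 -0.2299  0.084 ]]
f0 orange px (208, 217, 5, 6) at z.084 [[ 0.5556 -0.23    0.084 ]]
f0 orange px (203, 203, 5, 7) at z.084 [[ 0.4905 -0.2249  0.084 ]]
```

View pics/d.png

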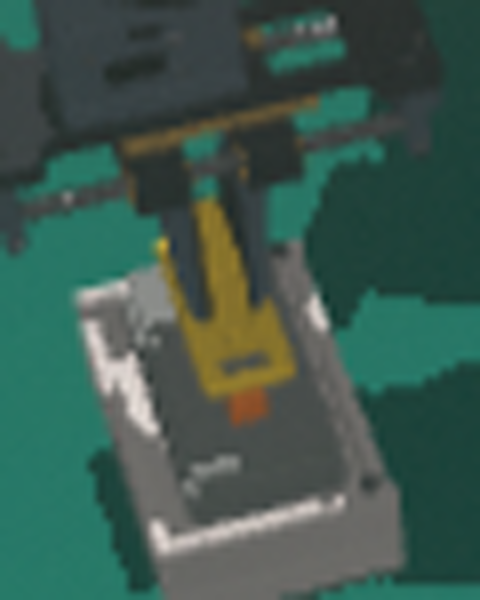

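Near hook at crop (249,405) and window centre at (245,363): lateral fit is within about 1 mm. Comparing both views, the handle needs about +1 mm in x and -0.5 mm in y. I'll apply that and feel downward.

Emit:
{"fn": "play_rows", "kwargs": {
  "slide": [
    [-0.1,-0.05,0.1],
    [-0.1,-0.05,0.4],
    [-0.1,-0.05,0.7],
    [-0.1,-0.05,1.0],
    [-0.1,-0.05,1.0]
  ],
  "rot": [
    [0,0,0],
    [0,0,0],
    [0,0,0],
    [0,0,0],
    [0,0,0]
  ]
}}

```text
time_s: 6.4
tcp_pos: [0.5223, -0.2268, 0.2841]
orientation: [[-0.997, 0.078, -0.001], [0.078, 0.997, 0.0], [0.001, 0.0, -1.0]]
wrist_force: [-0.4, 0.8, 0.6]
width: 0.151
```

Emit:
{"fn": "play_rows", "kwargs": {
  "slide": [
    [0,0,0.2],
    [0,0,0.4],
    [0,0,0.6],
    [0,0,0.8],
    [0,0,0.8]
  ],
  "rot": [
    [0,0,0],
    [0,0,0],
    [0,0,0],
    [0,0,0],
    [0,0,0]
  ]
}}

```text
time_s: 6.9
tcp_pos: [0.5224, -0.2268, 0.2765]
orientation: [[-0.997, 0.078, 0.0], [0.078, 0.997, -0.0], [-0.0, -0.0, -1.0]]
wrist_force: [-0.7, -0.7, 4.7]
width: 0.151
```

```bash
python3 plan.py .5225 -.2268 .1 85.5; python3 - <<'E'
from h import *
r=(180,170,240,245);p,d,P=cloud('scene')
x0,y0,x1,y1=r;cv2.imwrite('pics/e.png',cv2.resize(p[y0:y1,x0:x1],None,fx=8,fy=8,interpolation=cv2.INTER_CUBIC)[...,::-1])
E
```

```text
t 6.9 gp [ 0.5224 -0.2268  0.1045] yaw 85.54 tilt [ 0.0001 -0.0001] F [-0.7  -0.7   4.72] w 0.151
slide cm [-0.01  0.    0.45] rot [-0.0001  0.0001  0.0007]
```

View pics/e.png

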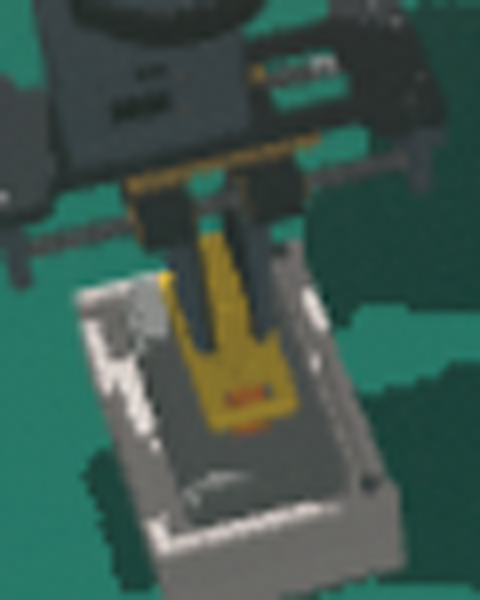

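The near hook now shows in the window at (245,398), roughly centred, with a net push of about 6 N. I'll press on in small steps.

Emit:
{"fn": "play_rows", "kwargs": {
  "slide": [
    [0,0,0.1],
    [0,0,0.2],
    [0,0,0.3],
    [0,0,0.4],
    [0,0,0.4]
  ],
  "rot": [
    [0,0,0],
    [0,0,0],
    [0,0,0],
    [0,0,0],
    [0,0,0]
  ]
}}

```text
time_s: 7.45
tcp_pos: [0.5224, -0.2268, 0.2727]
orientation: [[-0.997, 0.078, 0.0], [0.078, 0.997, -0.0], [-0.0, -0.0, -1.0]]
wrist_force: [-0.5, 0.4, 8.0]
width: 0.151
```

Emit:
{"fn": "play_rows", "kwargs": {
  "slide": [
    [0,0,0.1],
    [0,0,0.2],
    [0,0,0.3],
    [0,0,0.3],
    [0,0,0.3]
  ],
  "rot": [
    [0,0,0],
    [0,0,0],
    [0,0,0],
    [0,0,0],
    [0,0,0]
  ]
}}

```text
time_s: 7.95
tcp_pos: [0.5225, -0.2268, 0.2699]
orientation: [[-0.997, 0.078, 0.001], [0.078, 0.997, -0.0], [-0.001, -0.0, -1.0]]
wrist_force: [-1.5, 1.2, 8.2]
width: 0.149
```

Emit:
{"fn": "play_rows", "kwargs": {
  "slide": [
    [0,0,0.1],
    [0,0,0.2],
    [0,0,0.3],
    [0,0,0.3],
    [0,0,0.3]
  ],
  "rot": [
    [0,0,0],
    [0,0,0],
    [0,0,0],
    [0,0,0],
    [0,0,0]
  ]
}}

```text
time_s: 8.45
tcp_pos: [0.5225, -0.2268, 0.267]
orientation: [[-0.997, 0.078, 0.001], [0.078, 0.997, -0.0], [-0.001, -0.0, -1.0]]
wrist_force: [-2.1, 0.5, 11.4]
width: 0.145
```

```bash
python3 plan.py .5225 -.2268 .095 85.5;python3 - <<'E'
from h import *
print(status.get_state()['moment'])
E
```

```text
t 8.45 gp [ 0.5226 -0.2269  0.095 ] yaw 85.54 tilt [ 0.0006 -0.0004] F [-2.06  0.51 11.36] w 0.145
slide cm [-0.  0.  0.] rot [-0.0003  0.0006  0.0007]
[ 0.16291895  0.46312798 -0.00992977]
```

Emit:
{"fn": "play_rows", "kwargs": {
  "slide": [
    [0,0,0.1],
    [0,0,0.2],
    [0,0,0.2],
    [0,0,0.2],
    [0,0,0.2]
  ],
  "rot": [
    [0,0,0],
    [0,0,0],
    [0,0,0],
    [0,0,0],
    [0,0,0]
  ]
}}

```text
time_s: 8.95
tcp_pos: [0.5225, -0.2269, 0.2651]
orientation: [[-0.997, 0.078, 0.001], [0.078, 0.997, -0.0], [-0.001, -0.0, -1.0]]
wrist_force: [-1.6, 1.2, 10.7]
width: 0.15
```

Emit:
{"fn": "play_rows", "kwargs": {
  "slide": [
    [0,0,0.1],
    [0,0,0.2],
    [0,0,0.2],
    [0,0,0.2],
    [0,0,0.2]
  ],
  "rot": [
    [0,0,0],
    [0,0,0],
    [0,0,0],
    [0,0,0],
    [0,0,0]
  ]
}}

```text
time_s: 9.45
tcp_pos: [0.5225, -0.2269, 0.2628]
orientation: [[-0.997, 0.078, 0.001], [0.078, 0.997, -0.0], [-0.001, -0.0, -1.0]]
wrist_force: [-0.5, -0.6, 5.0]
width: 0.151
```

```bash
python3 plan.py .5225 -.2268 .095 85.5; python3 - <<'E'
from h import *
r=(180,170,240,245);p,d,P=cloud('scene')
x0,y0,x1,y1=r;cv2.imwrite('pics/f.png',cv2.resize(p[y0:y1,x0:x1],None,fx=8,fy=8,interpolation=cv2.INTER_CUBIC)[...,::-1])
print(status.get_state()['moment'])
q=P[y0:y1,x0:x1].reshape(-1,3);k=(abs(q[:,0]-.585)<.006)&(abs(q[:,1]+.23)<.015);print('block z',np.median(q[k,2]),k.sum())
q=P[mask(p,(20,120,60),(34,255,255),r)>0]
for c in(.485,.565):
  k=(abs(q[:,0]-c)<.006);print('plate z',c,np.median(q[k,2]),k.sum())
E
```

```text
t 9.45 gp [ 0.5226 -0.2269  0.0908] yaw 85.54 tilt [ 0.0005 -0.0003] F [-0.54 -0.57  4.99] w 0.151
slide cm [-0.    0.01 -0.42] rot [-0.0002  0.0006  0.0007]
[ 0.05554025  0.12276555 -0.01881707]
block z 0.04924736214626624 50
plate z 0.485 0.06789399469100821 3
plate z 0.565 0.06476343190993472 32
```

View pics/f.png

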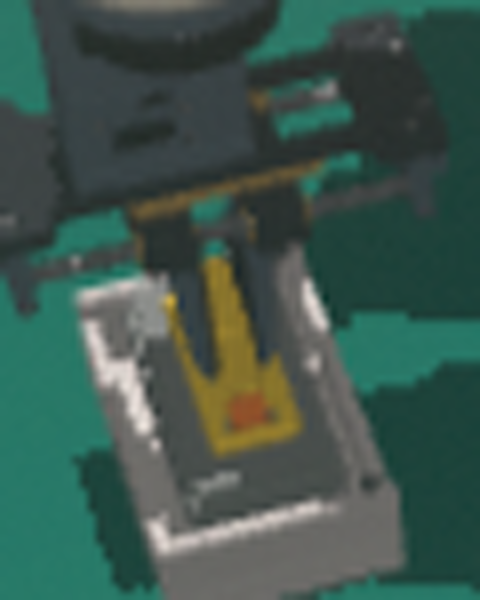

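The force fell from 11 N to 5 N, which is a click. The near hook stands fully through the window at (247,408). I'll press a bit further in case one side is still unclicked.

Emit:
{"fn": "play_rows", "kwargs": {
  "slide": [
    [0,0,0.1],
    [0,0,0.2],
    [0,0,0.3],
    [0,0,0.4],
    [0,0,0.4]
  ],
  "rot": [
    [0,0,0],
    [0,0,0],
    [0,0,0],
    [0,0,0],
    [0,0,0]
  ]
}}

```text
time_s: 10.0
tcp_pos: [0.5225, -0.2269, 0.2589]
orientation: [[-0.997, 0.078, 0.001], [0.078, 0.997, -0.0], [-0.001, -0.0, -1.0]]
wrist_force: [-1.7, 0.6, 9.3]
width: 0.147
```

Emit:
{"fn": "play_rows", "kwargs": {
  "slide": [
    [0,0,0.1],
    [0,0,0.2],
    [0,0,0.3],
    [0,0,0.4],
    [0,0,0.4]
  ],
  "rot": [
    [0,0,0],
    [0,0,0],
    [0,0,0],
    [0,0,0],
    [0,0,0]
  ]
}}

```text
time_s: 10.5
tcp_pos: [0.5225, -0.2268, 0.255]
orientation: [[-0.997, 0.078, 0.001], [0.078, 0.997, -0.0], [-0.001, -0.0, -1.0]]
wrist_force: [-1.4, 1.4, 11.1]
width: 0.152
```

Emit:
{"fn": "play_rows", "kwargs": {
  "slide": [
    [0,0,0.1],
    [0,0,0.2],
    [0,0,0.3],
    [0,0,0.4],
    [0,0,0.4]
  ],
  "rot": [
    [0,0,0],
    [0,0,0],
    [0,0,0],
    [0,0,0],
    [0,0,0]
  ]
}}

```text
time_s: 11.0
tcp_pos: [0.5225, -0.2268, 0.2511]
orientation: [[-0.997, 0.078, 0.001], [0.078, 0.997, -0.0], [-0.001, -0.0, -1.0]]
wrist_force: [-2.5, 0.2, 14.8]
width: 0.152
```

Emit:
{"fn": "play_rows", "kwargs": {
  "slide": [
    [0,0,-0.5],
    [0,0,-1.0],
    [0,0,-1.5],
    [0,0,-1.9],
    [0,0,-1.9]
  ],
  "rot": [
    [0,0,0],
    [0,0,0],
    [0,0,0],
    [0,0,0],
    [0,0,0]
  ]
}}

```text
time_s: 11.5
tcp_pos: [0.5225, -0.2268, 0.27]
orientation: [[-0.997, 0.078, 0.001], [0.078, 0.997, -0.0], [-0.001, -0.0, -1.0]]
wrist_force: [0.1, -0.5, 1.3]
width: 0.155
```

```bash
python3 plan.py .5225 -.2268 .095 85.5
```

```text
t 11.5 gp [ 0.5226 -0.2269  0.098 ] yaw 85.54 tilt [ 0.0007 -0.0004] F [ 0.11 -0.5   1.3 ] w 0.155
slide cm [0.  0.  0.3] rot [-0.0003  0.0007  0.0007]
```

The relieved force and height match the spring curve with the handle flush. Now to release and retreat.

Emit:
{"fn": "play_rows", "kwargs": {
  "slide": [
    [0,0,0],
    [0,0,0],
    [0,0,0],
    [0,0,0],
    [0,0,0]
  ],
  "rot": [
    [0,0,0],
    [0,0,0],
    [0,0,0],
    [0,0,0],
    [0,0,0]
  ],
  "gripper": 4.5
}}

```text
time_s: 12.0
tcp_pos: [0.5223, -0.2267, 0.2694]
orientation: [[-0.997, 0.078, -0.0], [0.078, 0.997, 0.0], [0.0, 0.0, -1.0]]
wrist_force: [0.2, -0.1, 0.1]
width: 0.492
```

Emit:
{"fn": "play_rows", "kwargs": {
  "slide": [
    [0,0,-2],
    [0,0,-5],
    [0,0,-9],
    [0,0,-13],
    [0,0,-16]
  ],
  "rot": [
    [0,0,0],
    [0,0,0],
    [0,0,0],
    [0,0,0],
    [0,0,0]
  ]
}}

```text
time_s: 12.5
tcp_pos: [0.5223, -0.2267, 0.4321]
orientation: [[-0.997, 0.078, 0.002], [0.078, 0.997, -0.001], [-0.002, -0.001, -1.0]]
wrist_force: [-0.8, -0.2, -0.1]
width: 0.495
```

Emit:
{"fn": "play_rows", "kwargs": {
  "slide": [
    [0,4,0],
    [0,8,0],
    [0,12,0],
    [0,16,0],
    [0,20,0]
  ],
  "rot": [
    [0,0,0],
    [0,0,0],
    [0,0,0],
    [0,0,0],
    [0,0,0]
  ]
}}

```text
time_s: 13.0
tcp_pos: [0.5377, -0.0258, 0.4297]
orientation: [[-0.997, 0.078, 0.0], [0.078, 0.997, -0.0], [-0.0, -0.0, -1.0]]
wrist_force: [0.8, -0.0, 0.3]
width: 0.494
```

```bash
python3 - <<'E'
from h import *
f=np.load('f0.npz');im=[]
for n,r,k in(('scene',(180,180,240,250),'s'),('top',(320,205,380,275),'t')):
    p,d,P=cloud(n);x0,y0,x1,y1=r;im.append(cv2.resize(p[y0:y1,x0:x1],None,fx=6,fy=6,interpolation=cv2.INTER_CUBIC))
    q=P[y0:y1,x0:x1].reshape(-1,3)
    k=(abs(q[:,1]+.226)<.028)&(abs(q[:,0]-.5245)>.047)&(abs(q[:,0]-.5245)<.055);print(n,'block z',np.median(q[k,2]))
    m=mask(p,(20,120,60),(34,255,255),r);q=P[m>0];l=q[(q[:,2]>.062)&(q[:,2]<.085)]
    print('plate',len(l),cv2.minAreaRect((l[:,:2]*1000).astype(np.float32)))
    for s in(-1,1):
        e=l[(s*(l[:,0]-.5235)>.037)];print(' end z',s,len(e),np.median(e[:,2]))
cv2.imwrite('pics/g.png',np.hstack(im)[...,::-1])
E
```

```text
scene block z 0.06664176269806132
plate 152 ((526.6990966796875, -227.02664184570312), (36.473289489746094, 91.80528259277344), 85.3470458984375)
 end z -1 7 0.07294651248109307
 end z 1 30 0.0743248475889744
top block z 0.06524007199007142
plate 251 ((524.1871948242188, -226.2013702392578), (39.52727508544922, 89.45999145507812), 85.43846130371094)
 end z -1 31 0.07285501689297624
 end z 1 37 0.0739929958310157
```

View pics/g.png

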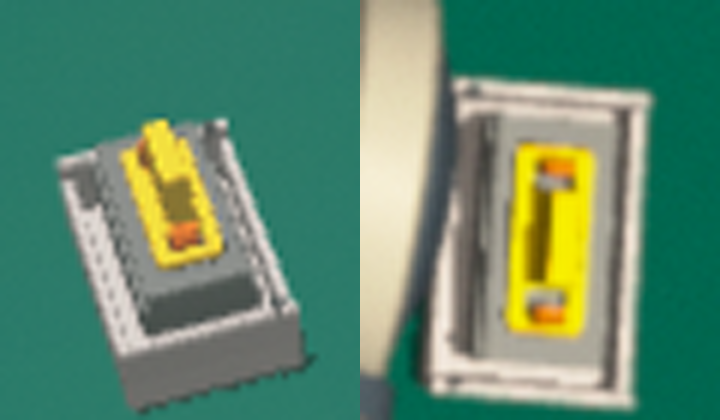

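Both hooks stand through their windows. The plate ends' tops are at 73–74 mm, against a block top of 65–67 mm plus the 8 mm plate, so it's flush. The handle and block centres agree within about 1 mm.

```bash
python3 -c "
from h import *
print(job.job_done())"
```

```text
the job is handed in; nothing more can be done
None
```

I picked up the yellow handle, set its windows over the hooks, pressed it down until it clicked, then let go and backed the arm away. I handed the job in at about 13 s on the robot's clock; no verdict was reported.

- **Click:** the wrist reading rose to about 11 N, then fell to 5 N as it clicked. I pressed on to about 15 N to make sure both sides had gone in, and felt no second click. The push never read above 15 N, well under the 30 N limit.
- **Flush:** after release, the tops of both plate ends measured 73–74 mm. The block top measured 65–67 mm, and the plate adds 8 mm, so both ends are flush to within the roughly 2 mm camera accuracy. Both hooks show through their windows.
- **Centring and alignment:** the top view puts the handle within about 1 mm of the block's centre. The two views agree on its angle to 0.1°, and it lies within about 2° of the hook line.
- **Disagreement:** the scene camera read up to 2.5 mm off the top camera in x, so I compared positions only within one view.
- **Not checked:** I did not measure the pen pot, tape dispenser and jar again at the end. I estimate the arm stayed well clear of them.

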